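# Seat the knurled collar on the die holder and hold it home

### The job

Pick up the loose knurled steel collar and set it, right way up as it stands, over the spigot of the die holder that is bolted to the table. Turn it until the hidden keyways inside it drop over the spigot's cross-pin, then push it fully home against the spring, flush on the shoulder, and finish like that: the program ends with the gripper still gripping the collar and holding it pushed home. Leave the tools, tins and other things lying round about where they are.

Things in the scene. Friction and masses are not known exactly. Their poses are not given: they have to be found in the camera images.
- collar: loose knurled steel tube standing upright, 58 mm outside diameter, 45 mm high, 0.2 kg, through bore 34 mm. Origin at the centre of the underside, z up. Inside are four keyways, 10 mm wide, 6.5 mm deep, at its +x, +y, -x and -y axes, open below, closed 20 mm up; unseen from above or the side
- collar_grip (a point): point on the collar's axis 30 mm above its underside, a good height to grip it across its 58 mm, at any yaw
- die_holder: die holder bolted to the table: dark plate 100x80x6 mm (along its x, y), on it a round hub 68 mm across with a flat top (the shoulder) 16 mm above the table; in its middle a steel spigot, 30 mm diameter, with a chamfered top. Origin on the spigot's axis at the table's surface, z up
- spigot_top (a point): centre of the top of the spigot, 50 mm above the table
- cross_pin (a point): middle of the 6 mm cross-pin through the spigot along the holder's x axis, 30 mm above the table; each end reaches 21 mm from the axis. An unaligned collar rests on it, underside at 33 mm; with keyways within about 5 degrees of it, it drops. Either end fits any keyway: at most an eighth of a turn either way is needed
- spring_ring (a joint): how far the sprung ring round the spigot (47 mm across) is pressed, m: 0 free, its top 25 mm above the table; 0.009 level with the shoulder. Spring 1 N per mm after 1 N preload: a dropped collar lies on it, underside at about 24 mm, and needs about 8 N more, kept up, to stay home at 16 mm on the solid shoulder
- wax_block: yellowish-brown wax block, 33x51x23 mm, bystander; origin at the centre of its underside
- rivet_tin: closed round tin, 70 mm across, 31 mm high, bystander; origin at the centre of its underside
- eyelet_tin: smaller closed round tin, 60 mm across, 27 mm high, bystander; origin at the centre of its underside
- screwdriver_red: screwdriver with a red handle, 26x192x27 mm (long along its y), lying on the table, bystander; origin under its middle
- awl_rose: awl with a wooden handle, 24x135x24 mm (long along its y), lying on the table, bystander; origin under its middle
- bobbin_1: thread bobbin, 22 mm across, 11 mm high, bystander; origin at the centre of its underside
Mind the look-alikes: they are no part of the job. What is shaped like the collar but red is not meant.

How it is judged:
On the way:
1. the collar is over the spigot: centred within 4 mm, upright, its underside below 40 mm (horizontal distance between collar and die_holder below 0.004 m and z of collar in the frame of die_holder below 0.04 m and angle between collar's own z axis and vertical below 0.2 rad), for 0.1 s.
At the end, for the whole second after the job is handed in: The collar is upright (within 5 degrees) on the spigot (centred within 3.5 mm), its underside within 2.5 mm of the shoulder with the spring ring pressed at least 6.5 mm, still, and the fingers are gripping it (over 2 N) through the last second (z of collar in the frame of die_holder below 0.0185 m and horizontal distance between collar and die_holder below 0.0035 m and angle between collar's own z axis and vertical below 0.09 rad and value of joint spring_ring above 0.0065 m and contact force between the fingers and collar above 2 N and linear speed of collar below 0.02 m/s and angular speed of collar below 0.2 rad/s); the arm keeps its last pose, push and grip.
It fails at once if a bystander is shifted by more than 30 mm (distance of any of wax_block, rivet_tin, eyelet_tin, screwdriver_red, awl_rose, bobbin_1 from where it was at the start of the episode above 0.03 m).
It also fails if it takes over 45 s, if anything falls off the work surface, if the arm or the gripper's body presses on something with over 40 N, if the wrist force passes 120 N, or if a joint passes its speed limit or range.

### The arm

A 6-joint arm with a two-finger parallel gripper is mounted at the origin on a cart in front of the work surface, level with it; the furniture and walls round the work are solid. World frame = base frame: x ahead of the robot, y to its left, z up, the work surface at z = 0. Lengths are in m, angles in rad, forces in N, time in s.
With the tool pointing down it reaches from about 0.2 to 0.875 m from the base axis. Payload 3.4 kg.
Tool frame: the origin (TCP) lies on the centre line of the jaws, within the pads' length; the fingertips stand 22 mm ahead of it and the grasp point (between the pads) lies 3 mm ahead of it; z points along the fingers, y is the line along which they close (so a half turn about z gives the same grasp; the last joint's range is limited). The gripper opens to 94 mm and grips with 3 to 60 N. Pads are 16 mm wide; open, the fingers measure 119 mm over their backs; the gripper's body (75 mm by 177 mm) begins 78 mm behind the grasp point.
Start: joints at [-1.242, 0.276, 1.505, -0, 1.361, -0.121], TCP at [0.25, -0.518, 0.227] pointing down, gripper open.
Joint ranges: [-2.89, 2.89], [-0.75, 2.08], [0.22, 2.7], [-1.18, 4.32], [0.11, 2.71], [-2.7, 2.7]. Speed limits (rad/s): [2.57, 2.57, 3.14, 3.14, 3.14, 3.14].

### API

Orientations are given as a rotation vector (axis times angle).
In Python, from bench import * gives the robot as it stands.
- The arm moves only by the tool drive_tool, never from a script. Its argument "rows" is a list of rows, each a list of 4 numbers: the shift along the world's x, y, z as a fraction of full scale, then the turn about the world's z as a fraction of full scale. A call has 1 to 8 rows; each row shifts and turns the commanded pose from where the row before left it; what a row does not reach is not made up. Full scale, the value 1, is 0.025 m for a shift and pi rad for a turn. A row lasts 1/10 s, in which the tool goes at most 50 mm and 8.59 degrees, less where a joint would pass 70% of its speed; a pose out of reach is approached as far as the arm can. A call with a number of a shift or a turn outside -1 to 1 is refused whole. A call with a gripper value outside its range is refused whole. "fingers" is the gripper command: -1 is shut, 1 is fully open, values between are in proportion, set as the call begins (left out, the last holds). The fingers move at their own pace and stop on an object; "squeeze" is the grip in N (left out, the last holds). Time passes only in rows, so rows that do not move let the fingers close. It gives the time, the measured TCP pose, the force, the opening and the grip force at its end, in the units of the state.
- read_state(): the state, without advancing time (a new reading comes with each control period).
- grab_frame(name): name is "scene" or "top" or "wrist"; returns the picture (384x512x3 uint8, red, green, blue); there is no depth.
- camera_model(name): a dict with "fx", "fy", "cx", "cy" (pixels), "world_to_cam" (4x4, takes a point from world to camera coordinates). Camera axes: x right, y down, z forward; pixel columns grow to the right and rows downward; lengths in m; the calibration is good to about 2 mm. A picture is of the moment at which its call begins: read the wrist's pose just before it. camera_model takes no time and is no camera call; for the wrist camera it gives the pose at the moment of the call.
- finish_job(): hands the job in; it is judged then, once.
The state is a dict: "time_s": time; "joints": joint angles; "joint_vel": joint speeds; "tau": joint torques, N m; "eef_pos": TCP position; "orientation": TCP orientation; "contact_force": force on the tool from outside, world axes, zero at the start; "torque": the same for the moment, N m; "opening": opening from 0.0 (shut) to 1.0 (fully open); "gripper_force": force on a finger pad.
Only numpy, scipy, OpenCV 4.12 (cv2) and the standard library are available. Lean on these libraries where they do the work, as an engineer would, in place of code of your own. Each camera call takes 0.05 s, during which the arm holds its last target. There are 200 camera calls.

## Working session

There is one attempt and no reset: what is moved stays moved. The work goes in short steps, Python scripts to look and compute and a tool call to move; the robot and the scene stay as the last step left them, time stands still between calls to the robot, and variables do not carry over. Pictures are saved under pics/ and viewed, at most 10 in all, crops included, and the job is handed in when it is done.

Besides the shell and the picture viewer there is one more tool, called in YAML: its name, and indented under it one key for each argument. drive_tool: Moves the arm, as the interface text tells. Shift numbers are shares of 0.025 m and turn numbers shares of pi rad, none past 1 either way. Its arguments: {"type":"object","properties":{"rows":{"type":"array"},"fingers":{"type":"number"},"squeeze":{"type":"number"}},"required":["rows"]}

```bash
mkdir -p pics; ls
python3 - <<'E'
from bench import *
import cv2, numpy as np
a=grab_frame("scene"); b=grab_frame("top")
cv2.imwrite("pics/s.png",a[:,:,::-1]); cv2.imwrite("pics/t.png",b[:,:,::-1])
for n in("scene","top"):
    m=camera_model(n);print(n,m['fx'],m['cx'],m['cy'],np.round(m['world_to_cam'],3).tolist())
s=read_state();print(s)
E
```

```text
pics
scene 384.547366719068 258.1244516191669 190.4265840931261 [[0.682, -0.731, -0.009, -0.681], [-0.443, -0.404, -0.8, 0.065], [0.581, 0.55, -0.6, 0.956], [0.0, 0.0, 0.0, 1.0]]
top 438.96279987883315 252.24510689339309 192.06553586352666 [[0.005, -1.0, -0.008, -0.474], [-0.998, -0.004, -0.066, 0.492], [0.066, 0.009, -0.998, 1.158], [0.0, 0.0, 0.0, 1.0]]
{'time_s': 0.1, 'joints': array([-1.24200195e+00,  2.76528629e-01,  1.50598270e+00, -3.99859728e-06,
        1.36070408e+00, -1.21006348e-01]), 'joint_vel': array([-1.13596990e-03, -1.85215546e-03, -3.24899224e-03,  1.26560308e-03,
        1.75922576e-05, -2.58375701e-04]), 'tau': array([ 1.29388274e-03, -4.05455303e+01, -2.37780082e+01,  7.01728603e-02,
        2.99475796e-02, -3.00017393e-05]), 'eef_pos': array([ 0.24984089, -0.51736696,  0.22670249]), 'orientation': array([-3.06090256e+00, -7.00245602e-01,  2.70321417e-04]), 'contact_force': array([-0.17490139, -0.25191216, -0.41441553]), 'torque': array([ 0.04392215, -0.02367904, -0.0018247 ]), 'gripper_force': 0.0, 'opening': 1.000602878637782}
```

View pics/t.png

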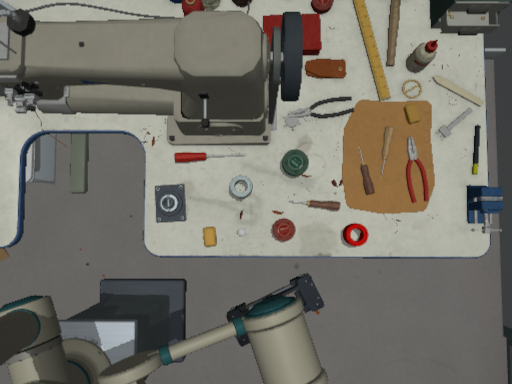

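View pics/s.png

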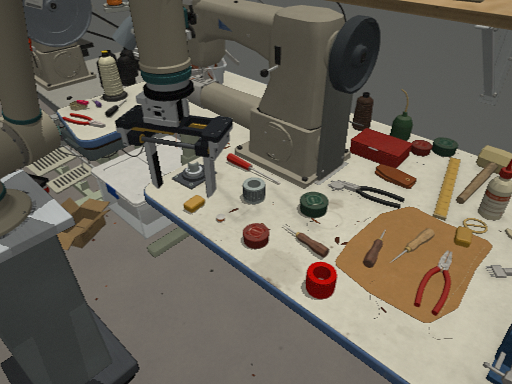

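The top view shows the grey collar at about (241,187), the die holder at (171,203), the wax block at (210,236), the bobbin at (241,232) and a red look-alike at (355,235). The scene view agrees: collar (254,190), with the holder partly behind the gripper at (193,172).

```bash
cat > h.py <<'E'
import numpy as np, cv2
from bench import *
def ray(m,u,v,z):
    W=np.array(m['world_to_cam']);R=W[:3,:3];c=-R.T@W[:3,3]
    d=R.T@np.array([(u-m['cx'])/m['fx'],(v-m['cy'])/m['fy'],1]);return c+d*(z-c[2])/d[2]
def proj(m,p):
    W=np.array(m['world_to_cam']);q=W[:3,:3]@p+W[:3,3];return np.array([m['fx']*q[0]/q[2]+m['cx'],m['fy']*q[1]/q[2]+m['cy']])
E
python3 - <<'E'
from h import *
m=camera_model("top");b=cv2.imread("pics/t.png")
for n,u,v,z in[("collar",241,186,.045),("spigot",170,203,.05),("wax",210,236,.02),("bobbin",241,232,.01),("machbase",170,143,.02)]:print(n,ray(m,u,v,z).round(4))
g=cv2.cvtColor(b,cv2.COLOR_BGR2GRAY)
mk=((g<110)*255).astype(np.uint8);mk[:, :145]=0;mk[:,195:]=0;mk[:178]=0;mk[228:]=0
c=max(cv2.findContours(mk,0,2)[0],key=cv2.contourArea)
r=cv2.minAreaRect(c);p=np.array([ray(m,*q,.006)[:2] for q in cv2.boxPoints(r)]);print(r,p.round(4).tolist(),p.mean(0))
for i in range(4):
    d=p[(i+1)%4]-p[i];print(np.hypot(*d).round(4),np.degrees(np.arctan2(d[1],d[0])).round(1))
m=camera_model("wrist");W=np.array(m['world_to_cam']);print(m['fx'],W.round(3).tolist(),(-W[:3,:3].T@W[:3,3]).round(4))
E
```

```text
collar [ 0.5077 -0.4424  0.045 ]
spigot [ 0.4624 -0.259   0.05  ]
wax [ 0.3769 -0.3605  0.02  ]
bobbin [ 0.3876 -0.442   0.01  ]
machbase [ 0.6246 -0.2504  0.02  ]
((169.99539184570312, 202.9169158935547), (36.66568374633789, 29.842870712280273), 86.8201675415039) [[0.5114, -0.2066], [0.5162, -0.287], [0.4178, -0.2939], [0.413, -0.214]] [ 0.46459109 -0.25036237]
0.0805 -86.6
0.0987 -176.0
0.0801 93.4
0.0987 4.3
279.55284507425904 [[0.434, -0.901, -0.002, -0.575], [-0.865, -0.417, 0.278, -0.028], [-0.252, -0.119, -0.96, 0.394], [0.0, 0.0, 0.0, 1.0]] [ 0.324  -0.4825  0.3851]
```

drive_tool:
  rows:
    - [1, 0.4, 0, -0.04]
    - [1, 0.4, 0, -0.04]
    - [1, 0.4, 0, -0.04]
    - [1, 0.4, 0, -0.025]
    - [1, 0.4, 0, 0]
    - [1, 0.4, 0, 0]
    - [1, 0.4, 0, 0]
    - [1, 0.4, 0, 0]
  fingers: 1
  squeeze: 40

```text
time_s: 0.9
eef_pos: [0.4508, -0.4371, 0.2269]
orientation: [-3.141, 0.009, 0.001]
contact_force: [0.2, -0.6, -0.1]
opening: 1.002
gripper_force: 0.0
```

drive_tool:
  rows:
    - [1, 0, -0.2, 0]
    - [1, 0, -0.2, 0]
    - [0, 0, 0, 0]
    - [0, 0, 0, 0]
    - [0, 0, 0, 0]

```text
time_s: 1.4
eef_pos: [0.499, -0.4378, 0.2174]
orientation: [-3.141, 0.01, 0.002]
contact_force: [-0.7, 1.0, -0.0]
opening: 1.0
gripper_force: 0.0
```

Run:
```python
from h import *
import json
s=read_state();m=camera_model("wrist");a=grab_frame("wrist")
cv2.imwrite("pics/w1.png",a[:,:,::-1]);json.dump({k:np.array(v).tolist() for k,v in m.items()},open("w1.json","w"))
print(s['time_s'],s['eef_pos'],s['orientation'],proj(m,[.508,-.442,.045]),proj(m,[.464,-.252,.05]),s['contact_force'])
```

```text
1.4 [ 0.49900124 -0.43783991  0.21740619] [-3.14132616e+00  9.68932594e-03  1.74167803e-03] [258.67754692 174.19003936] [105.39448456 210.90515109] [-0.68125096  0.96117969 -0.04915562]
```

View pics/w1.png

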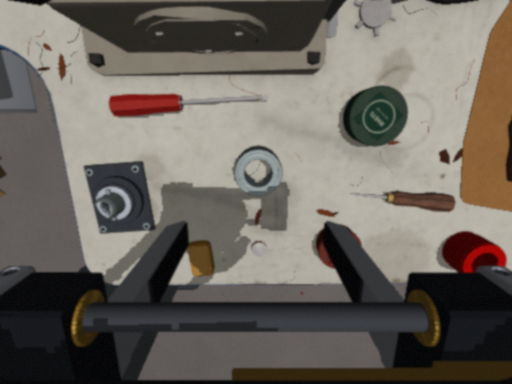

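The wrist view shows the collar ring centred near (258,167) and the holder at (118,198), with the spigot at about (110,205) and the pin visible. I'll measure both.

Run:
```python
from h import *
import json
m=json.load(open("w1.json"));b=cv2.imread("pics/w1.png").astype(int)
d=b[:,:,0]-b[:,:,2]
mk=((d>0)*255).astype(np.uint8);x=mk.copy();x[:]=0;x[138:205,225:292]=mk[138:205,225:292]
cs,h=cv2.findContours(x,cv2.RETR_CCOMP,cv2.CHAIN_APPROX_NONE)
for i,c in enumerate(cs):
    if cv2.contourArea(c)>150:
        e=cv2.fitEllipse(c);print(h[0][i],cv2.contourArea(c),np.round(e[0],1),np.round(e[1],1),[ray(m,*e[0],z)[:2].round(4) for z in(.045,.022,0)])
g=b.sum(2)//3
mk=((g<100)*255).astype(np.uint8);x[:]=0;x[150:245,75:160]=mk[150:245,75:160]
c=max(cv2.findContours(x,0,1)[0],key=cv2.contourArea);r=cv2.minAreaRect(c)
p=np.array([ray(m,*q,.006)[:2] for q in cv2.boxPoints(r)]);print(r,p.mean(0))
for i in range(2):
    q=p[i+1]-p[i];print(np.hypot(*q).round(4),np.degrees(np.arctan2(q[1],q[0])).round(1))
im=b.astype(np.uint8)
A=cv2.resize(im[150:245,70:165],None,fx=4,fy=4,interpolation=2);B=cv2.resize(im[130:225,210:305],None,fx=4,fy=4,interpolation=2)
cv2.imwrite("pics/c1.png",np.hstack([A,B]))
```

```text
[-1 -1  1 -1] 1727.5 [257.7 171.3] [46.2 47.7] [array([ 0.5116, -0.4408]), array([ 0.5068, -0.441 ]), array([ 0.5021, -0.4411])]
[-1 -1 -1  0] 488.0 [257.5 170.2] [24.4 26.1] [array([ 0.5129, -0.4406]), array([ 0.5082, -0.4408]), array([ 0.5036, -0.4409])]
((121.67704772949219, 198.4470977783203), (81.9076919555664, 58.78461456298828), 75.74996948242188) [ 0.46382954 -0.25217893]
0.081 -76.6
0.1149 -172.5
```

View pics/c1.png

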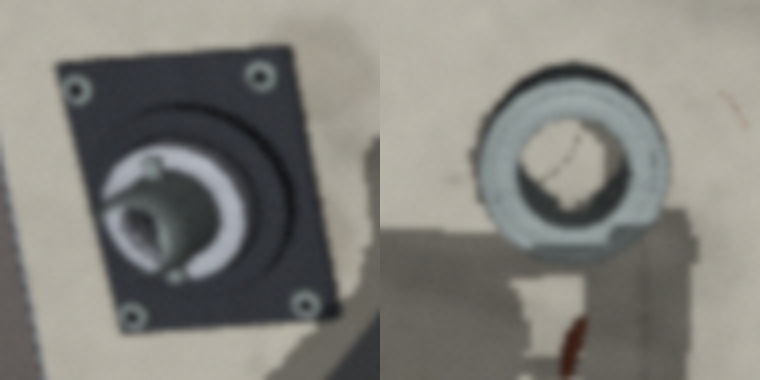

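Run:
```python
from h import *
import json
m=json.load(open("w1.json"))
print("collar",ray(m,258.7,172.8,.045))
a=ray(m,108,192,.03);c=ray(m,114,219.25,.03);print("pin",a,c,(a+c)/2,np.hypot(*(a-c)[:2]),np.degrees(np.arctan2((a-c)[1],(a-c)[0])))
print("ring c",ray(m,70+175/4,150+213/4,.025))
p=np.array([ray(m,70+u/4,150+v/4,.006)[:2] for u,v in((58,64),(291,47),(338,316),(121,333))]);print(p.mean(0),[np.degrees(np.arctan2(*(p[i]-p[j])[::-1])).round(1) for i,j in((0,3),(1,2),(0,1),(3,2))])
```

```text
collar [ 0.50971548 -0.44203391  0.045     ]
pin [ 0.48260477 -0.24796123  0.03      ] [ 0.44497648 -0.2500979   0.03      ] [ 0.46379063 -0.24902957  0.03      ] 0.037688904041878385 3.2499621014534728
ring c [ 0.46565236 -0.25041126  0.025     ]
[ 0.46597387 -0.25081432] [np.float64(3.0), np.float64(3.0), np.float64(93.8), np.float64(94.4)]
```

drive_tool:
  rows:
    - [0.22, -0.17, -1, 0]
    - [0.2, 0, -1, 0]
    - [0, 0, -1, 0]
    - [0, 0, -1, 0]
    - [0, 0, -1, 0]
    - [0, 0, -1, 0]
    - [0, 0, -1, 0]
    - [0, 0, -0.36, 0]

```text
time_s: 2.25
eef_pos: [0.5084, -0.4412, 0.0314]
orientation: [-3.139, 0.011, 0.005]
contact_force: [-0.8, 0.4, 0.4]
opening: 0.999
gripper_force: 0.0
```

drive_tool:
  rows:
    - [0, 0, 0, 0]
    - [0, 0, 0, 0]
    - [0, 0, 0, 0]
    - [0, 0, 0, 0]
    - [0, 0, 0, 0]
    - [0, 0, 0, 0]
    - [0, 0, 0, 0]
    - [0, 0, 0, 0]
  fingers: -1

```text
time_s: 3.05
eef_pos: [0.5109, -0.4418, 0.0345]
orientation: [-3.142, 0.009, -0.001]
contact_force: [0.4, 2.0, 5.5]
opening: 0.604
gripper_force: 39.9
```

drive_tool:
  rows:
    - [0, 0, 0.6, 0]
    - [0, 0, 1, 0]
    - [0, 0, 1, 0]
    - [0, 0.5, 1, 0]
    - [-0.4, 1, 0.4, 0]
    - [-0.7, 1, 0, 0]
    - [-0.7, 1, 0, 0]
    - [0, 0.5, 0, 0]

```text
time_s: 3.85
eef_pos: [0.4628, -0.3396, 0.1337]
orientation: [-3.14, 0.009, 0.005]
contact_force: [0.6, -0.9, -2.8]
opening: 0.599
gripper_force: 39.9
```

drive_tool:
  rows:
    - [0, 0, 0, 0]
    - [0, 0, 0, 0]
    - [0, 0, 0, 0]

```text
time_s: 4.15
eef_pos: [0.4665, -0.3436, 0.1336]
orientation: [3.14, -0.009, 0.002]
contact_force: [-0.3, -0.4, -2.4]
opening: 0.601
gripper_force: 39.9
```

Run:
```python
from h import *
import json
s=read_state();m=camera_model("wrist");a=grab_frame("wrist")
cv2.imwrite("pics/w2.png",a[:,:,::-1]);json.dump({k:np.array(v).tolist() for k,v in m.items()},open("w2.json","w"))
e=s['eef_pos'];print(s['time_s'],e,s['orientation'],s['contact_force'],s['gripper_force'],proj(m,e+[0,0,.012]),proj(m,[.465,-.2505,.05]))
A=cv2.resize(a[140:320,80:340,::-1],None,fx=3,fy=3,interpolation=2);cv2.imwrite("pics/c2.png",A)
```

```text
4.15 [ 0.46650778 -0.34357759  0.13358473] [ 3.14003114e+00 -9.25453393e-03  1.51197673e-03] [-0.3045607  -0.39892566 -2.3779765 ] 39.864666662178934 [255.04011075 257.67228626] [153.36631554 207.42056842]
```

View pics/c2.png

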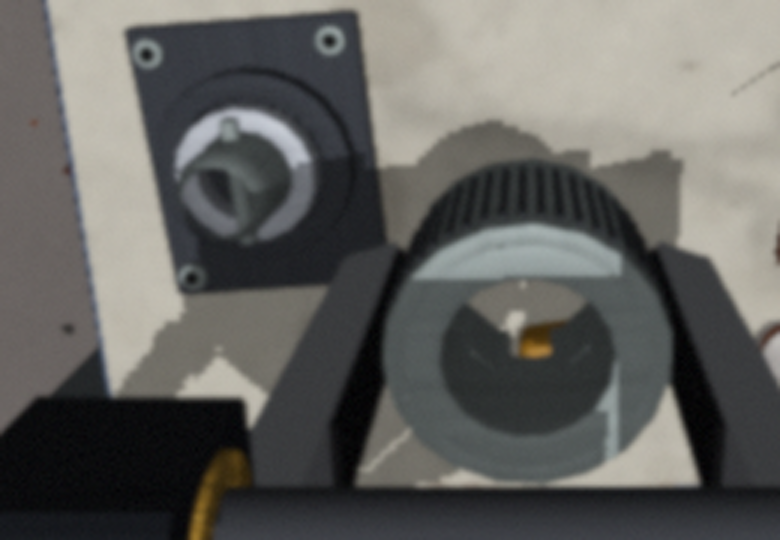

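Run:
```python
from h import *
import json
m=json.load(open("w2.json"));P=lambda u,v,z:ray(m,80+u/3-.33,140+v/3-.33,z)
c=P(527.5,355,.144);print("collar",c,"outer",P(527.5,353.5,.144),"bore",P(527.5,357.5,.144))
a=P(231,128,.032);b=P(246,238,.032);print("pin",a,b,(a+b)/2,np.degrees(np.arctan2(*(a-b)[1::-1])))
print("ring",P(246,176,.025))
bo=np.array([P(*q,.006)[:2] for q in((147,54),(330,40),(192,277))]);print("bolts mid",bo[1:].mean(0),np.degrees(np.arctan2(*(bo[0]-bo[2])[::-1])),np.degrees(np.arctan2(*(bo[0]-bo[1])[::-1])))
pl=np.array([P(*q,.006)[:2] for q in((126,28),(357,10),(180,293))]);print("plate mid",pl[1:].mean(0),np.degrees(np.arctan2(*(pl[0]-pl[2])[::-1])))
```

```text
collar [ 0.4653994  -0.34384346  0.144     ] outer [ 0.46572946 -0.3438457   0.144     ] bore [ 0.46484848 -0.34383971  0.144     ]
pin [ 0.48415382 -0.24944869  0.032     ] [ 0.44654372 -0.25047747  0.032     ] [ 0.46534877 -0.24996308  0.032     ] 1.5668723913787166
ring [ 0.46590856 -0.250168    0.025     ]
bolts mid [ 0.46471159 -0.24828398] 3.886973693237476 93.94732183297113
plate mid [ 0.4665311  -0.25059505] 3.702937211571352
```

drive_tool:
  rows:
    - [0, 0.75, 0, 0]
    - [0, 1, 0, 0]
    - [0, 1, 0, 0]
    - [0, 0.7, 0, 0]
    - [0, 0.3, 0, 0]
    - [0, 0, -0.6, 0]
    - [0, 0, -0.6, 0]
    - [0, 0, 0, 0]

```text
time_s: 5.0
eef_pos: [0.4645, -0.2477, 0.1019]
orientation: [-3.14, 0.009, 0.005]
contact_force: [0.6, 0.0, -2.1]
opening: 0.599
gripper_force: 39.9
```

drive_tool:
  rows:
    - [0, 0, -0.4, 0]
    - [0, 0, -0.2, 0]
    - [0, 0, -0.2, 0]
    - [0, 0, -0.2, 0]
    - [0, 0, 0, 0]

```text
time_s: 5.5
eef_pos: [0.4657, -0.2486, 0.078]
orientation: [3.141, -0.009, 0.0]
contact_force: [1.1, -0.4, -2.7]
opening: 0.599
gripper_force: 39.9
```

Run:
```python
from h import *
import json
s=read_state();m=camera_model("wrist");a=grab_frame("wrist")
e=s['eef_pos'];print(s['time_s'],e,s['joints'],s['contact_force'],s['torque'],proj(m,e+[0,0,.0105]))
A=cv2.resize(a[180:330,160:360,::-1],None,fx=3,fy=3,interpolation=2);cv2.imwrite("pics/c3.png",A)
```

```text
5.5 [ 0.46565035 -0.24856551  0.07799661] [-6.22072938e-01  3.35626154e-01  1.82694640e+00 -1.89875597e-04
  9.78835309e-01  9.54623782e-01] [ 1.07204103 -0.35645661 -2.67355998] [-0.04312483 -0.07934949  0.01607572] [255.014347   256.38415067]
```

View pics/c3.png

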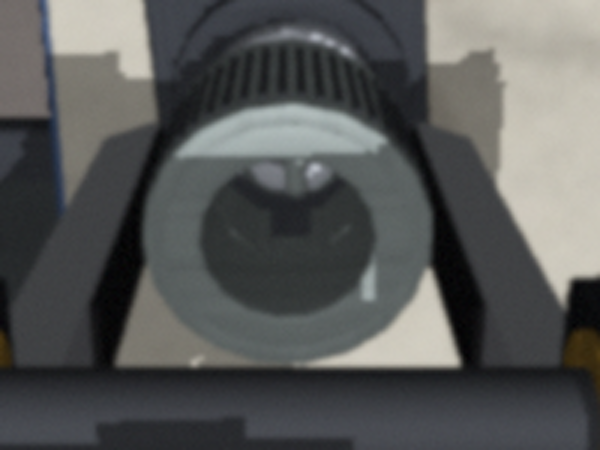

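The collar is now over the spigot: the pin and white ring show through the bore at about (295,175) in the crop, and there is no side force. I'll nudge the centring and lower it onto the pin.

drive_tool:
  rows:
    - [0.03, -0.05, -0.1, 0]
    - [0, 0, -0.1, 0]
    - [0, 0, -0.1, 0]
    - [0, 0, -0.1, 0]
    - [0, 0, 0, 0]

```text
time_s: 6.05
eef_pos: [0.4659, -0.2493, 0.0681]
orientation: [-3.141, 0.009, 0.001]
contact_force: [0.4, 0.1, -2.1]
opening: 0.607
gripper_force: 39.9
```

drive_tool:
  rows:
    - [0, 0, -0.06, 0]
    - [0, 0, -0.06, 0]
    - [0, 0, 0, 0]

```text
time_s: 6.35
eef_pos: [0.4661, -0.2495, 0.0653]
orientation: [-3.141, 0.009, 0.001]
contact_force: [0.6, -0.0, -2.4]
opening: 0.601
gripper_force: 39.9
```

drive_tool:
  rows:
    - [0, 0, -0.06, 0]
    - [0, 0, -0.06, 0]
    - [0, 0, 0, 0]

```text
time_s: 6.65
eef_pos: [0.4661, -0.2495, 0.0623]
orientation: [-3.141, 0.009, 0.001]
contact_force: [-0.3, 0.5, -1.8]
opening: 0.598
gripper_force: 39.9
```

drive_tool:
  rows:
    - [0, 0, -0.08, 0]
    - [0, 0, -0.08, 0]
    - [0, 0, 0, 0]

```text
time_s: 6.95
eef_pos: [0.4664, -0.2497, 0.0584]
orientation: [3.141, -0.009, 0.0]
contact_force: [0.1, 0.0, -0.3]
opening: 0.601
gripper_force: 39.9
```

drive_tool:
  rows:
    - [0, 0, -0.08, 0]
    - [0, 0, -0.08, 0]
    - [0, 0, -0.08, 0]
    - [0, 0, 0, 0]

```text
time_s: 7.35
eef_pos: [0.4664, -0.2497, 0.0528]
orientation: [3.141, -0.009, 0.001]
contact_force: [-1.4, 0.0, 4.6]
opening: 0.603
gripper_force: 39.9
```

drive_tool:
  rows:
    - [0, 0, -0.08, 0]
    - [0, 0, -0.08, 0]
    - [0, 0, -0.04, 0]
    - [0, 0, 0, 0]

```text
time_s: 7.75
eef_pos: [0.4665, -0.2497, 0.0504]
orientation: [3.141, -0.009, 0.002]
contact_force: [-4.2, 2.3, 21.8]
opening: 0.6
gripper_force: 39.8
```

drive_tool:
  rows:
    - [0, 0, 0, 0]
    - [0, 0, 0, 0]
    - [0, 0, 0, 0]
    - [0, 0, 0, 0]

```text
time_s: 8.15
eef_pos: [0.4665, -0.2497, 0.0504]
orientation: [3.141, -0.009, 0.002]
contact_force: [-4.8, 3.0, 21.6]
opening: 0.602
gripper_force: 39.8
```

Run:
```python
from h import *
a=grab_frame("wrist");b=grab_frame("scene");s=read_state();print(s['eef_pos'],s['contact_force'],s['torque'],s['gripper_force'],s['joint_vel'].round(4))
A=cv2.resize(a[130:330,140:340,::-1],(400,400),interpolation=2);B=cv2.resize(b[130:230,150:250,::-1],(400,400),interpolation=2)
cv2.imwrite("pics/c4.png",np.hstack([A,B]))
```

```text
[ 0.46645945 -0.24972328  0.05040372] [-4.19839068  2.27694213 21.89268688] [0.85103371 0.88275221 0.00774699] 39.834414487704635 [ 0.0002 -0.0001 -0.0015 -0.0011  0.0019  0.0019]
```

View pics/c4.png

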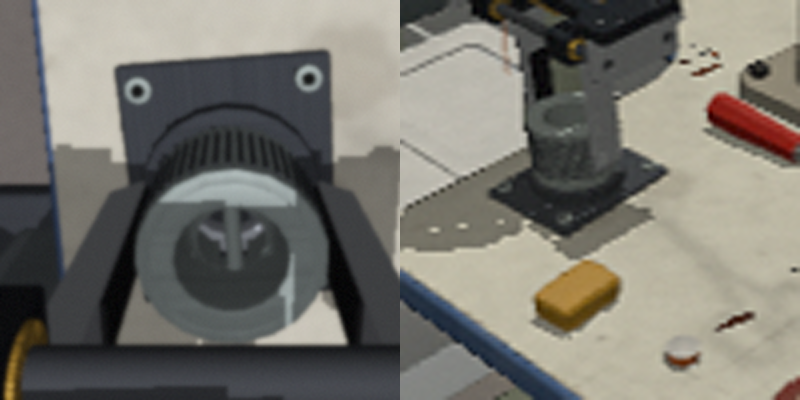

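The wrist view shows the collar gripped over the spigot, with its bore at about (232,250) in the crop. The scene view shows its underside flush on the hub at about (575,185). The heights and forces match: first spring contact at 25 mm, solid stop at 16 mm, about 22 N held.

```bash
python3 -c "
from bench import *
print(finish_job())"
```

```text
the job is handed in; nothing more can be done
None
```

The collar is over the spigot and pushed home on the shoulder, still gripped at about 40 N and held down with about 22 N. Its keyways dropped over the pin without any turning. I handed the job in, but no verdict came back.

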